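# Seat a fuel pump module on its tank

### The arm

A 6-joint arm with a two-finger parallel gripper is mounted at the origin on the work surface. World frame = base frame: x ahead of the robot, y to its left, z up, the work surface at z = 0. Lengths are in m, angles in degrees, forces in N, time in s.
With the tool pointing down it reaches from about 0.3 to 0.75 m from the base axis. Payload 8.5 kg.
Tool frame: the origin (TCP) lies between the finger pads; the fingertips stand ahead of it and the grasp point (between the pads) lies 8 mm behind it (env.tcp_to_tips is the z of the fingertips in the tool frame, in m); z points along the fingers, x is the direction in which the jaws open and shut, and the axes are right-handed (so a half turn about z gives the same grasp; the last joint's range is limited). The gripper opens to 85 mm and grips with 20 to 120 N. Pads are 22 mm wide; open, the fingers measure 114 mm over their backs; the gripper's body (76 mm by 85 mm) begins 54 mm behind the grasp point. The pads swing forward as they close: fully open they stand 13 mm farther back than shut.
Start: joints at [58.425, 21.807, 74.336, -0, 83.858, -12.336], TCP at [0.181, 0.519, 0.242] pointing down, gripper open.
Joint ranges: [-178.18, 178.18], [-50.72, 133.34], [12.68, 142.11], [-81.47, 261.47], [9.98, 163.14], [-165.26, 165.26]. Speed limits (degrees/s): [136.94, 136.94, 180, 180, 180, 180].

### API

Orientations are given as a 3x3 rotation matrix whose columns are the frame's x, y, z axes.
In Python, from rig import observe, viewer, env gives the robot as it stands.
- The arm moves only by the tool jog_arm, never from a script. Its arguments are lists of equal length, an entry for each row: "dr": the turn, a rotation vector about the tool's x, y, z in rad, a list of three; "slide": the shift along the tool's x, y, z in m, a list of three; "gripper": the opening, from -1 (shut) to 1 (fully open), so that 0 is half open. In form: {"dr": [[rx, ry, rz], ...], "slide": [[dx, dy, dz], ...], "gripper": [gripper, ...]}. A call has exactly 10 rows; each row shifts and turns the commanded pose from where the row before left it, along the tool's axes as they then stand; what a row does not reach is not made up. A row lasts 1/10 s, in which the tool goes at most 50 mm and 8.59 degrees, less where a joint would pass 70% of its speed; a pose out of reach is approached as far as the arm can. A call is refused whole if a number of a shift passes 0.05 or a number of a turn 0.15, either way. A call with a gripper value outside its range is refused whole. The fingers move at their own pace and stop on an object; "force" is the grip in N (left out, the last holds). Time passes only in rows, so rows that do not move let the fingers close, or fill a call up. It gives the time, the measured TCP pose, the force and the opening at its end, in the units of the state.
- observe(): the state, without advancing time (a new reading comes with each control period).
- viewer.get_image(name): name is "side" or "top" or "wrist"; returns a dict with "pixels" (420x560x3 uint8, blue, green, red), "camera_matrix" (3x3 intrinsics, pixels), "R" (3x3) and "t" (3): a world point X has camera coordinates R X + t. Camera axes: x right, y down, z forward; pixel columns grow to the right and rows downward; lengths in m; the calibration is good to about 2 mm. A picture is of the moment at which its call begins. There is no depth.
- env.close_job(): hands the job in, once; it reports no verdict.
The state is a dict: "time_s": time; "q": joint angles; "qvel": joint speeds; "joint_efforts": joint torques, N m; "position": TCP position; "tool_rot": TCP orientation; "ft_force": force on the tool from outside, world axes, zero at the start; "wrist_torque": the same for the moment, N m; "grip_width": finger opening in m.
Only numpy, scipy, OpenCV 4.12 (cv2) and the standard library are available. Lean on these libraries where they do the work, as an engineer would, in place of code of your own. Each camera call takes 0.05 s, during which the arm holds its last target.

### The job

The fuel pump module stands loosely in the opening of the alloy tank, turned the wrong way. Turn it with your fingertips, pushing round the plug socket or the hose stubs on its flange, until the notch in the flange's edge meets the locating pin on the tank, then press the flange down until it is fully home on the tank's collar. Do not lift the module out, and leave the lock ring, carton, jar and spanner where they lie.

Things in the scene. Friction and masses are not known exactly. Their poses are not given: they have to be found in the camera images.
- tank: Fixed aluminium tank flat on the bench, 200 x 280 mm in plan (its x and y), 130 mm high; origin at the centre of its underside. Its round opening, at x 0, y +50 mm, has a welded collar 136 mm across, 12 mm high (top 142 mm above the bench), bore 66 mm. A filler cap 62 mm across at x -45, y -95 mm rises 37 mm above the tank's top.
- seat (a point): Point on the tank: centre of the opening, at the height of the collar's flat top, 142 mm above the bench. The pump module turns about the vertical through this point (bore clearance 1 mm all round).
- pin (a point): Tip of the locating pin, a fixed upright steel dowel 10 mm across with a tapered nose (tip 4 mm across), 64 mm from the seat point on the tank's +x side. It rises 7.5 mm above the collar's top. Half of it stands outside the flange's edge, on a round lug of the collar, 24 mm wide, that sticks out to 82 mm from the seat point.
- pump: Loose black plastic pump module, 0.3 to 0.5 kg: a round flange 128 mm across, 8 mm thick, with a spigot and canister hanging in the tank. Origin on its axis at the flange's underside, x towards the notch, z up. At the start the underside rests on a rubber seal 8 mm above the collar's top, just above the pin. It turns easily (1 to 3 N at the socket) either way and stays where it is left.
- notch (a point): Middle of the flange's only edge notch (14 mm wide, 7.5 mm deep, open outwards), at the flange's edge, 64 mm from the axis, at the height of the underside. It must come over the pin, to about 2 mm either way; the pin's tapered nose helps a little.
- socket (a point): Centre of the top face of the plug socket, an upright grey block on the flange: 28 mm long across the radius, 16 mm thick along it, 22 mm high above the flange's top face, centre 44 mm from the axis, 150 degrees anticlockwise from the notch seen from above. It can be pushed round from either side; the flange is clear for 55 degrees from its centre each way.
- lock_ring: Loose aluminium lock ring, 165 mm across, 16 mm high, lying on the bench; origin at its centre, underside. Leave it.
- carton: Loose white carton 200 x 130 x 65 mm on the bench; origin at the centre of its underside. Leave it.
- grease_jar: Loose white jar 60 mm across, 75 mm high, on the bench; origin at the centre of its underside. Leave it.
- spanner: Loose spanner 200 mm long lying on the bench along its own x; origin at its middle, underside. Leave it.
- press (a point): Centre of the flange's flat top face, on its axis; the middle 60 mm is clear for pressing. With the notch over the pin, pressing takes about 7 to 10 N over the 8 mm to the collar, and it stays down (the seal grips); anywhere else the pin stops the flange.
- stubs (a point): Point at the flange's top face midway between two upright grey barbed hose stubs (15 mm across at the foot, 24 mm high), each 42 mm from the axis, at 85 and 45 degrees clockwise from the notch seen from above. They may be pushed too.

How it is judged:
By the outcome, as a careful person would: the job done as asked, in the order asked, and still so for the second after the job is handed in, with the robot touching nothing.
It also fails if it takes over 58 s, if anything falls off the work surface, if the arm or the gripper's body presses on something with over 40 N, if the wrist force passes 120 N, or if a joint passes its speed limit or range.

## Working session

There is one attempt and no reset: what is moved stays moved. The work goes in short steps, Python scripts to look and compute and a tool call to move; the robot and the scene stay as the last step left them, time stands still between calls to the robot, and variables do not carry over. Pictures are saved under pics/ and viewed, and the job is handed in when it is done.

Besides the shell and the picture viewer there is one more tool, called after "Request:" by a JSON object that holds its "method" and its "body", one argument or row to a line. jog_arm: Moves the arm, as the interface text tells. Its arguments: {"type":"object","properties":{"dr":{"type":"array","items":{"type":"array","items":{"type":"number"}}},"slide":{"type":"array","items":{"type":"array","items":{"type":"number"}}},"gripper":{"type":"array","items":{"type":"number"}},"force":{"type":"number"}},"required":["dr","slide","gripper"]}

```bash
mkdir -p pics; ls
cat > h.py <<'E'
import numpy as np,cv2,json
from rig import observe,viewer,env
def snap(n,f):
    d=viewer.get_image(n); im=np.array(d["pixels"]); cv2.imwrite(f"pics/{f}.png",im)
    np.savez(f"pics/{f}.npz",im=im,K=d["camera_matrix"],R=d["R"],t=d["t"]); return d
def load(f): return np.load(f"pics/{f}.npz")
def ray(d,uv):
    K,R,t=[np.array(d[k]) for k in("camera_matrix" if "camera_matrix" in d else "K","R","t")]
    v=R.T@np.linalg.solve(K,[uv[0],uv[1],1.]); return -R.T@t,v/np.linalg.norm(v)
def onz(d,uv,z):
    c,v=ray(d,uv); return c+v*(z-c[2])/v[2]
def proj(d,X):
    K,R,t=[np.array(d[k]) for k in("camera_matrix" if "camera_matrix" in d else "K","R","t")]
    p=K@(R@np.array(X)+t); return p[:2]/p[2]
def tri(rays):
    A=0;b=0
    for c,v in rays:
        M=np.eye(3)-np.outer(v,v);A=A+M;b=b+M@c
    X=np.linalg.solve(A,b); return X,[np.linalg.norm(np.cross(X-c,v)) for c,v in rays]
E
python3 - <<'E'
from h import *
for n in("side","top","wrist"):
    d=snap(n,n+"0"); print(n,-np.array(d["R"]).T@d["t"])
s=observe();print(s); print(env.tcp_to_tips)
E
```

```text
pics
side [-0.18499708 -0.66155905  1.05372096]
top [0.41475215 0.00388997 1.23245819]
wrist [0.10188081 0.54652133 0.37328187]
{'time_s': 0.15, 'q': array([ 5.84249605e+01,  2.18319608e+01,  7.43720950e+01,  2.20441577e-04,
        8.38593397e+01, -1.23362671e+01]), 'qvel': array([-0.04829146, -0.0044352 , -0.00954254, -0.01252925,  0.0796056 ,
       -0.0419406 ]), 'joint_efforts': array([ 1.58523748e-03, -4.48623991e+01, -2.31346625e+01, -2.09076220e-04,
        3.83388164e-03, -4.43303941e-05]), 'position': array([0.18111822, 0.51909445, 0.24187092]), 'tool_rot': array([[ 3.29505712e-01,  9.44153402e-01, -5.82618816e-04],
       [ 9.44152964e-01, -3.29506140e-01, -9.40652791e-04],
       [-1.08009701e-03, -2.40130813e-04, -9.99999388e-01]]), 'ft_force': array([-0.38782752,  0.40818407, -0.89258675]), 'wrist_torque': array([ 0.00531227,  0.0167946 , -0.04052867]), 'grip_width': 0.08560720668418091}
0.011
```

View pics/side0.png

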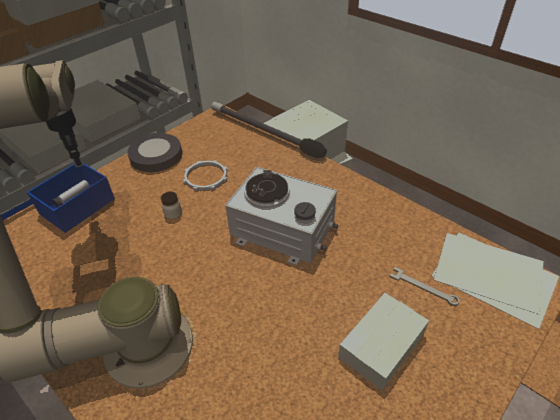

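View pics/top0.png

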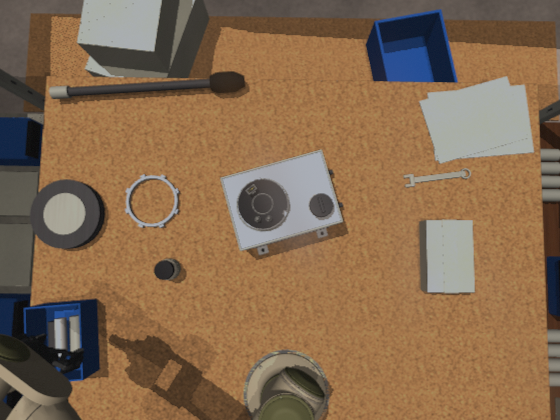

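View pics/wrist0.png

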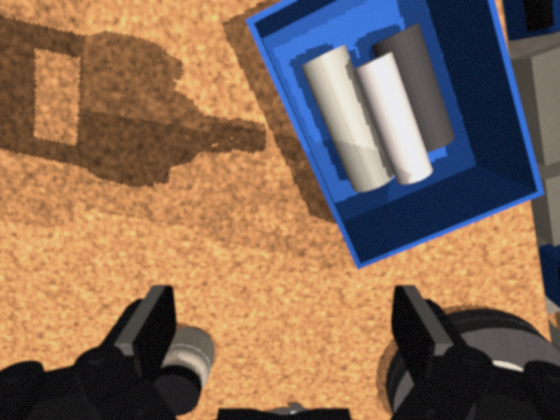

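Run:
```python
from h import *
for n,(x0,y0,w,h) in {"top0":(210,140,150,120),"side0":(220,160,130,105)}.items():
    im=load(n)["im"][y0:y0+h,x0:x0+w]
    cv2.imwrite(f"pics/{n}z.png",cv2.resize(im,None,fx=5,fy=5,interpolation=cv2.INTER_CUBIC))
d=load("top0")
for uv in [(263,204),(321,205)]: print(onz(d,uv,.158))
for uv in [(282,200),(222,177),(320,151),(343,222),(242,249)]: print(onz(d,uv,.13))
```

```text
[0.52422756 0.06638259 0.158     ]
[ 0.52427845 -0.08354661  0.158     ]
[0.53864311 0.01782032 0.13      ]
[0.59755442 0.1790564  0.13      ]
[ 0.67270454 -0.08166501  0.13      ]
[ 0.48302813 -0.14438615  0.13      ]
[0.40731665 0.12045989 0.13      ]
```

View pics/top0z.png

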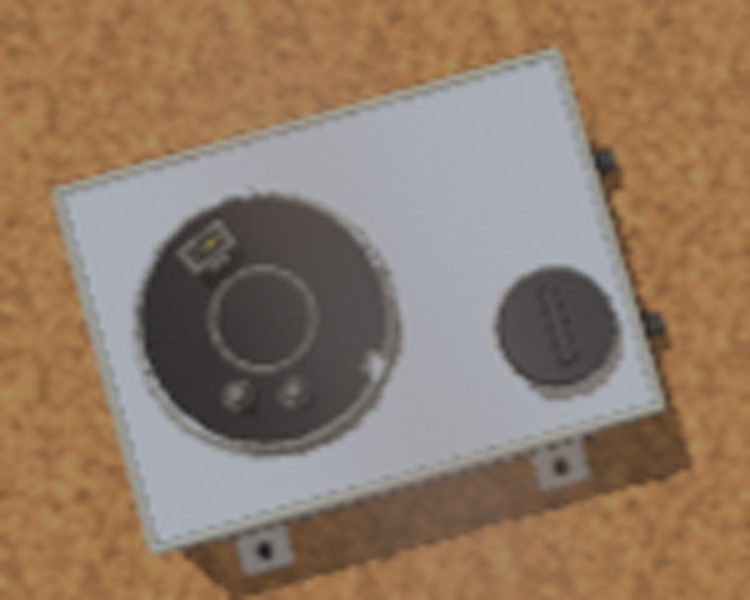

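View pics/side0z.png

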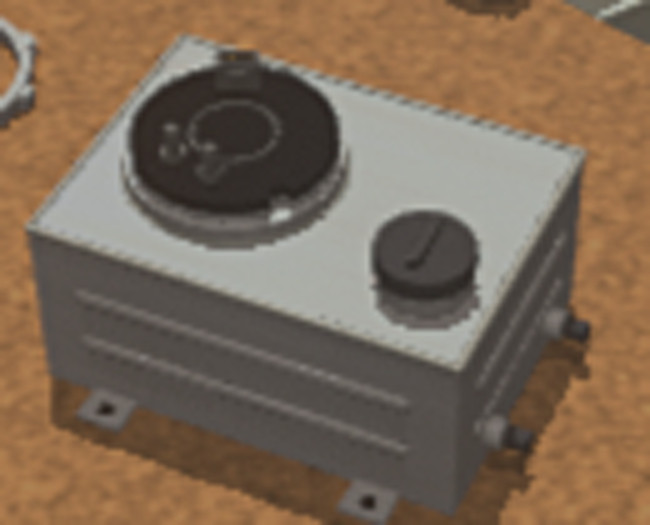

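Request:
{"method": "jog_arm", "body": {
  "dr": [
    [0,0,0],
    [0,0,0],
    [0,0,0],
    [0,0,0],
    [0,0,0],
    [0,0,0],
    [0,0,0],
    [0,0,0],
    [0,0,0],
    [0,0,0]
  ],
  "slide": [
    [-0.0257,0.0287,-0.0039],
    [-0.0257,0.0287,-0.0039],
    [-0.0257,0.0287,-0.0039],
    [-0.0257,0.0287,-0.0039],
    [-0.0257,0.0287,-0.0039],
    [-0.0257,0.0287,-0.0039],
    [-0.0257,0.0287,-0.0039],
    [-0.0257,0.0287,-0.0039],
    [-0.0257,0.0287,-0.0039],
    [-0.0257,0.0287,-0.0039]
  ],
  "gripper": [0.1,0.1,0.1,0.1,0.1,0.1,0.1,0.1,0.1,0.1]
}}

```text
time_s: 1.15
position: [0.3679, 0.1806, 0.2815]
tool_rot: [[0.33, 0.944, -0.0], [0.944, -0.33, 0.0], [0.0, -0.0, -1.0]]
ft_force: [0.0, -0.5, -0.2]
grip_width: 0.0468
```

Request:
{"method": "jog_arm", "body": {
  "dr": [
    [0,0,0],
    [0,0,0],
    [0,0,0],
    [0,0,0],
    [0,0,0],
    [0,0,0.142],
    [0,0,0.142],
    [0,0,0.142],
    [0,0,0.142],
    [0,0,0.142]
  ],
  "slide": [
    [-0.0257,0.0287,-0.0039],
    [-0.0257,0.0287,-0.0039],
    [-0.0257,0.0287,-0.0039],
    [-0.0257,0.0287,-0.0039],
    [-0.0257,0.0287,-0.0039],
    [0,0,0],
    [0,0,0],
    [0,0,0],
    [0,0,0],
    [0,0,0]
  ],
  "gripper": [0.1,0.1,0.1,0.1,0.1,0.1,0.1,0.1,0.1,0.1]
}}

```text
time_s: 2.15
position: [0.4606, 0.0134, 0.3006]
tool_rot: [[0.868, 0.496, -0.001], [0.496, -0.868, 0.0], [-0.0, -0.0, -1.0]]
ft_force: [0.9, 0.2, -0.1]
grip_width: 0.0471
```

Request:
{"method": "jog_arm", "body": {
  "dr": [
    [0,0,0.142],
    [0,0,0.142],
    [0,0,0.142],
    [0,0,0.142],
    [0,0,0.142],
    [0,0,0.142],
    [0,0,0.142],
    [0,0,0.142],
    [0,0,0.142],
    [0,0,0.142]
  ],
  "slide": [
    [0,0,0],
    [0,0,0],
    [0,0,0],
    [0,0,0],
    [0,0,0],
    [0,0,0],
    [0,0,0],
    [0,0,0],
    [0,0,0],
    [0,0,0]
  ],
  "gripper": [0.1,0.1,0.1,0.1,0.1,0.1,0.1,0.1,0.1,0.1]
}}

```text
time_s: 3.15
position: [0.4605, 0.0135, 0.3006]
tool_rot: [[0.621, -0.784, -0.001], [-0.784, -0.621, 0.0], [-0.0, 0.0, -1.0]]
ft_force: [0.1, 0.3, -0.5]
grip_width: 0.047
```

Run:
```python
from h import *
d=snap("wrist","wrist1")
s=observe();print(s["time_s"],s["position"],s["tool_rot"],s["grip_width"],s["q"],s["ft_force"])
print(-np.array(d["R"]).T@d["t"],d["R"],d["camera_matrix"])
```

```text
3.2 [0.4605247  0.0134577  0.30061835] [[ 6.15447353e-01 -7.88177812e-01 -5.41698781e-04]
 [-7.88177889e-01 -6.15447484e-01  1.02366429e-04]
 [-4.14070099e-04  3.63953854e-04 -9.99999848e-01]] 0.04745316903935002 [-1.31010679e+01  1.04407244e+01  8.09014950e+01 -1.32299410e-03
  8.86893392e+01  3.89145216e+01] [ 0.19653422 -0.14024481  0.42441378]
[0.52467196 0.06494139 0.43207153] [[ 6.20839410e-01 -7.83937524e-01 -6.20721237e-04]
 [-7.41910570e-01 -5.87811564e-01  3.22562043e-01]
 [-2.53233356e-01 -1.99798709e-01 -9.46548120e-01]] [[378.77297415   0.         283.26648889]
 [  0.         378.77297415 210.83962126]
 [  0.           0.           1.        ]]
```

View pics/wrist1.png

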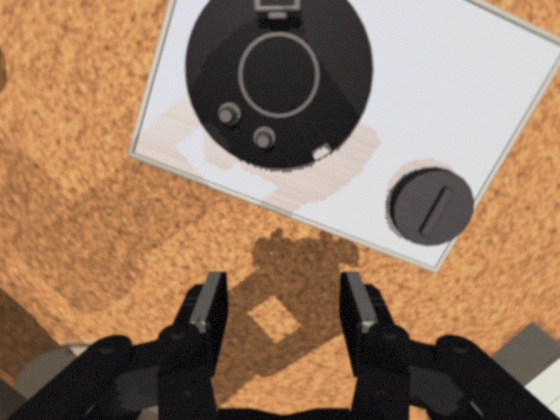

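Request:
{"method": "jog_arm", "body": {
  "dr": [
    [0,0,0],
    [0,0,0],
    [0,0,0],
    [0,0,0],
    [0,0,0],
    [0,0,0],
    [0,0,0],
    [0,0,0],
    [0,0,0],
    [0,0,0]
  ],
  "slide": [
    [0,-0.016,0],
    [0,-0.016,0],
    [0,-0.016,0],
    [0,-0.016,0],
    [0,-0.016,0],
    [0,0,0],
    [0,0,0],
    [0,0,0],
    [0,0,0],
    [0,0,0]
  ],
  "gripper": [0.1,0.1,0.1,0.1,0.1,0.1,0.1,0.1,0.1,0.1]
}}

```text
time_s: 4.2
position: [0.5228, 0.0632, 0.301]
tool_rot: [[0.625, -0.78, 0.0], [-0.78, -0.625, -0.0], [0.0, -0.0, -1.0]]
ft_force: [-0.7, 1.0, -0.0]
grip_width: 0.0471
```

Run:
```python
from h import *
d=snap("wrist","wrist2")
s=observe();print(s["time_s"],s["position"],s["tool_rot"],s["grip_width"])
im=load("wrist2")["im"]; cv2.imwrite("pics/wrist2z.png",cv2.resize(im[0:300,130:530],None,fx=2,fy=2,interpolation=cv2.INTER_CUBIC))
```

```text
4.25 [0.52287677 0.06323031 0.30099786] [[ 6.25381187e-01 -7.80319367e-01  2.36021567e-04]
 [-7.80319378e-01 -6.25381215e-01 -6.32837019e-05]
 [ 1.96984953e-04 -1.44595766e-04 -9.99999970e-01]] 0.04680427979982748
```

View pics/wrist2z.png

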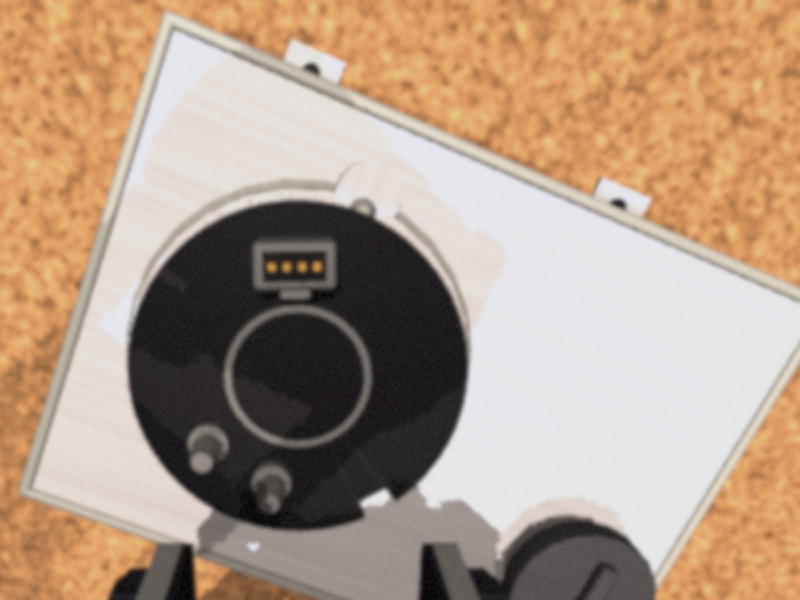

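Run:
```python
from h import *
a=load("wrist1");b=load("wrist2");t=load("top0")
print("ring tri",tri([ray(a,(278.5,75)),ray(b,(279,188.5)),ray(t,(263,203.5))]))
z=lambda u,v:(130+u/2,v/2)
c=onz(b,z(298,377),.158)
# flange edge fit: dark mask contour rays onto z=.158
g=cv2.cvtColor(b["im"],cv2.COLOR_BGR2GRAY); m=(g<75).astype(np.uint8)
m[:, :]*=1; n,l,st,_=cv2.connectedComponentsWithStats(m)
L=l[188,240] if l[188,240] else l[205,200]; 
cs,_=cv2.findContours((l==L).astype(np.uint8),cv2.RETR_EXTERNAL,cv2.CHAIN_APPROX_NONE)
p=max(cs,key=cv2.contourArea)[:,0]; P=np.array([onz(b,q,.158)[:2] for q in p])
x=P.mean(0).tolist()+[.064]
from scipy.optimize import least_squares
r=least_squares(lambda x:np.hypot(P[:,0]-x[0],P[:,1]-x[1])-x[2],[c[0],c[1],.064],loss="soft_l1",f_scale=.0005)
print("flange fit",r.x,len(p)); print("ring",c)
C=r.x[:2]
def an(X): return np.degrees(np.arctan2(X[1]-C[1],X[0]-C[0])),np.hypot(X[0]-C[0],X[1]-C[1])
pin=onz(b,z(366,207),.1495);print("pin",pin,an(pin))
for uv in[(362,515),(395,500),(378,508),(375,491)]: X=onz(b,z(*uv),.158);print("notch",an(X))
S=np.mean([onz(b,z(*u),.180) for u in[(253,240),(336,240),(334,290),(254,290)]],0);print("socket",S,an(S))
for k in[(166,12),(22,492)]: print(onz(b,z(*k),.13))
for k in[(173,45),(75,75)]:pass
```

```text
ring tri (array([0.52553211, 0.06889204, 0.15437909]), [np.float64(0.001572819028323708), np.float64(0.001126531844216581), np.float64(0.0022968734228272394)])
flange fit [0.52536103 0.0707212  0.06267527] 479
ring [0.52549301 0.07023147 0.158     ]
pin [0.58849238 0.08918202 0.1495    ] (np.float64(16.299932682266807), np.float64(0.06577513689187522))
notch (np.float64(-117.03175943970179), np.float64(0.06284421578382896))
notch (np.float64(-103.91393577356986), np.float64(0.06384548615962322))
notch (np.float64(-110.6499236038955), np.float64(0.06302155268932942))
notch (np.float64(-108.0412273439121), np.float64(0.05601177066773586))
socket [0.55940633 0.09848103 0.18      ] (np.float64(39.19308253422457), np.float64(0.04392824535538657))
[0.59524375 0.18617106 0.13      ]
[0.40350032 0.12718611 0.13      ]
```

Request:
{"method": "jog_arm", "body": {
  "dr": [
    [0,0,0],
    [0,0,0],
    [0,0,0],
    [0,0,0],
    [0,0,0],
    [0,0,0],
    [0,0,0],
    [0,0,0],
    [0,0,0],
    [0,0,0]
  ],
  "slide": [
    [-0.0007,-0.0098,0],
    [-0.0007,-0.0098,0],
    [-0.0007,-0.0098,0],
    [-0.0007,-0.0098,0],
    [-0.0007,-0.0098,0],
    [0,0,0.02],
    [0,0,0.02],
    [0,0,0.02],
    [0,0,0.015],
    [0,0,0.005]
  ],
  "gripper": [0.1,0.1,0.1,0.1,0.1,0.1,0.1,0.1,0.1,0.1]
}}

```text
time_s: 5.25
position: [0.5589, 0.0972, 0.2192]
tool_rot: [[0.626, -0.78, -0.003], [-0.78, -0.626, 0.0], [-0.002, 0.002, -1.0]]
ft_force: [-0.1, 0.6, 0.7]
grip_width: 0.047
```

Run:
```python
from h import *
d=snap("wrist","wrist3");snap("side","side3")
s=observe();print(s["time_s"],s["position"],s["ft_force"])
im=load("side3")["im"]; cv2.imwrite("pics/side3z.png",cv2.resize(im[110:230,200:360],None,fx=5,fy=5,interpolation=cv2.INTER_CUBIC))
```

```text
5.35 [0.55927501 0.09711988 0.22044709] [0.13515725 0.38953913 0.50493414]
```

View pics/wrist3.png

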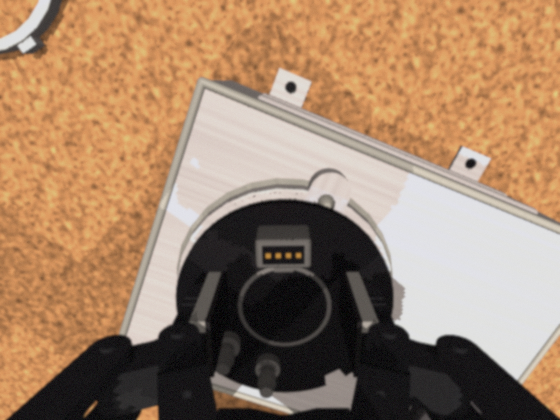

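View pics/side3z.png

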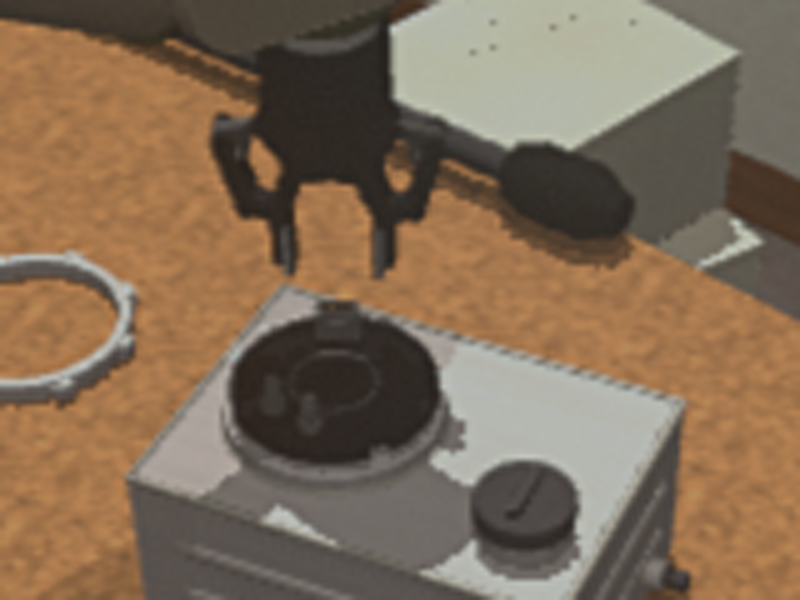

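Request:
{"method": "jog_arm", "body": {
  "dr": [
    [0,0,0],
    [0,0,0],
    [0,0,0],
    [0,0,0],
    [0,0,0],
    [0,0,0],
    [0,0,0],
    [0,0,0],
    [0,0,0],
    [0,0,0]
  ],
  "slide": [
    [0,0,0.008],
    [0,0,0.008],
    [0,0,0.008],
    [0,0,0.008],
    [0,0,0.005],
    [0,0,0.004],
    [0,0,0.002],
    [0,0,0.002],
    [0,0,0],
    [0,0,0]
  ],
  "gripper": [0.1,0.1,0.1,0.1,0.1,0.1,0.1,0.1,0.1,0.1]
}}

```text
time_s: 6.35
position: [0.5592, 0.0969, 0.176]
tool_rot: [[0.626, -0.78, 0.0], [-0.78, -0.626, -0.0], [0.0, -0.0, -1.0]]
ft_force: [0.5, -0.6, 0.2]
grip_width: 0.0471
```

Run:
```python
from h import *
d=snap("wrist","wrist4");snap("side","side4")
s=observe();print(s["time_s"],s["position"],s["ft_force"])
im=load("side4")["im"]; im2=load("wrist4")["im"]
A=cv2.resize(im[140:230,220:330],(400,327),interpolation=cv2.INTER_CUBIC);B=cv2.resize(im2,(400,300))
cv2.imwrite("pics/c4.png",np.vstack([A[:290],B]))
```

```text
6.45 [0.55919231 0.09687064 0.17602251] [-0.21762948  0.49534319  0.94368029]
```

View pics/c4.png

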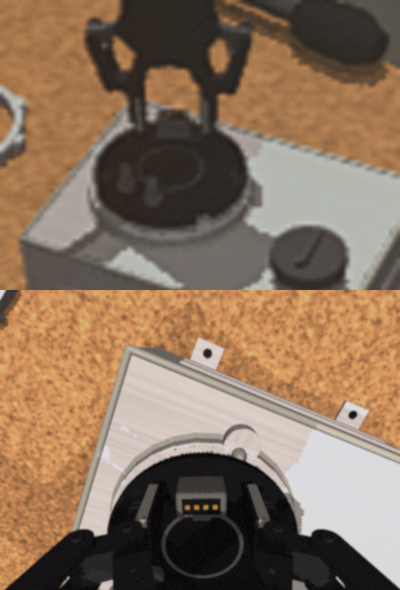

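Request:
{"method": "jog_arm", "body": {
  "dr": [
    [0,0,-0.07],
    [0,0,-0.07],
    [0,0,-0.07],
    [0,0,-0.07],
    [0,0,-0.07],
    [0,0,-0.07],
    [0,0,-0.07],
    [0,0,-0.07],
    [0,0,-0.07],
    [0,0,-0.07]
  ],
  "slide": [
    [-0.00308,0.00011,0],
    [-0.00308,0.00011,0],
    [-0.00308,0.00011,0],
    [-0.00308,0.00011,0],
    [-0.00308,0.00011,0],
    [-0.00308,0.00011,0],
    [-0.00308,0.00011,0],
    [-0.00308,0.00011,0],
    [-0.00308,0.00011,0],
    [-0.00308,0.00011,0]
  ],
  "gripper": [0.1,0.1,0.1,0.1,0.1,0.1,0.1,0.1,0.1,0.1]
}}

```text
time_s: 7.45
position: [0.5335, 0.1124, 0.176]
tool_rot: [[0.982, -0.191, 0.001], [-0.191, -0.982, -0.0], [0.001, 0.0, -1.0]]
ft_force: [1.6, -0.5, 0.0]
grip_width: 0.0472
```

Run:
```python
from h import *
d=snap("wrist","wrist5");snap("top","top5")
s=observe();p=s["position"];print(s["time_s"],p,s["ft_force"],np.degrees(np.arctan2(-s["tool_rot"][1,1],-s["tool_rot"][0,1])),np.degrees(np.arctan2(p[1]-.069,p[0]-.525)),np.hypot(p[1]-.069,p[0]-.525))
im=load("top5")["im"]; im2=load("wrist5")["im"]
A=cv2.resize(im[150:250,220:340],(480,400),interpolation=cv2.INTER_CUBIC)
cv2.imwrite("pics/c5.png",np.hstack([A[:,:240+80],cv2.resize(im2,(480,400))]))
```

```text
7.55 [0.53317736 0.11256144 0.17604378] [-0.45834932 -0.17993704 -0.28512212] 78.86617068382316 79.36815792034764 0.044322322601899854
```

View pics/c5.png

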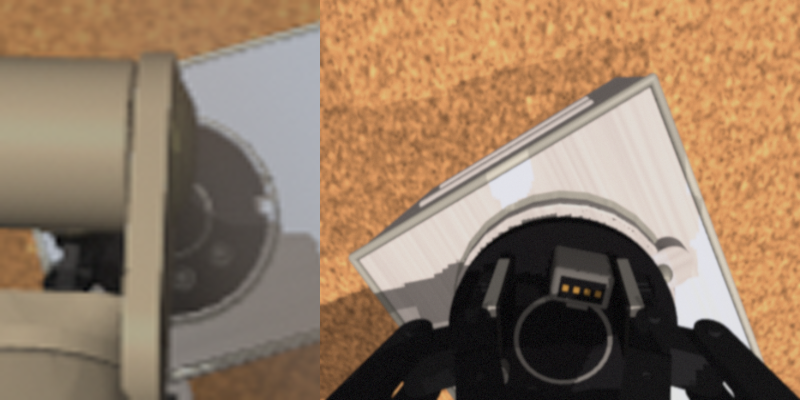

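Request:
{"method": "jog_arm", "body": {
  "dr": [
    [0,0,-0.07],
    [0,0,-0.07],
    [0,0,-0.07],
    [0,0,-0.07],
    [0,0,-0.07],
    [0,0,-0.07],
    [0,0,-0.07],
    [0,0,-0.07],
    [0,0,-0.07],
    [0,0,-0.07]
  ],
  "slide": [
    [-0.00308,0.00011,0],
    [-0.00308,0.00011,0],
    [-0.00308,0.00011,0],
    [-0.00308,0.00011,0],
    [-0.00308,0.00011,0],
    [-0.00308,0.00011,0],
    [-0.00308,0.00011,0],
    [-0.00308,0.00011,0],
    [-0.00308,0.00011,0],
    [-0.00308,0.00011,0]
  ],
  "gripper": [0.1,0.1,0.1,0.1,0.1,0.1,0.1,0.1,0.1,0.1]
}}

```text
time_s: 8.55
position: [0.5038, 0.1077, 0.1761]
tool_rot: [[0.875, 0.484, 0.001], [0.484, -0.875, -0.0], [0.001, 0.001, -1.0]]
ft_force: [1.7, 0.2, -0.7]
grip_width: 0.047
```

Request:
{"method": "jog_arm", "body": {
  "dr": [
    [0,0,-0.07],
    [0,0,-0.07],
    [0,0,-0.07],
    [0,0,-0.07],
    [0,0,-0.07],
    [0,0,-0.07],
    [0,0,-0.07],
    [0,0,-0.07],
    [0,0,-0.07],
    [0,0,-0.07]
  ],
  "slide": [
    [-0.00308,0.00011,0],
    [-0.00308,0.00011,0],
    [-0.00308,0.00011,0],
    [-0.00308,0.00011,0],
    [-0.00308,0.00011,0],
    [-0.00308,0.00011,0],
    [-0.00308,0.00011,0],
    [-0.00308,0.00011,0],
    [-0.00308,0.00011,0],
    [-0.00308,0.00011,0]
  ],
  "gripper": [0.1,0.1,0.1,0.1,0.1,0.1,0.1,0.1,0.1,0.1]
}}

```text
time_s: 9.55
position: [0.4841, 0.085, 0.1761]
tool_rot: [[0.357, 0.934, 0.001], [0.934, -0.357, 0.0], [0.001, 0.001, -1.0]]
ft_force: [1.1, 0.9, 0.7]
grip_width: 0.0471
```

Run:
```python
from h import *
d=snap("wrist","wrist6");snap("side","side6")
s=observe();p=s["position"];print(s["time_s"],p,s["ft_force"],np.degrees(np.arctan2(-s["tool_rot"][1,1],-s["tool_rot"][0,1])),np.degrees(np.arctan2(p[1]-.069,p[0]-.525)),np.hypot(p[1]-.069,p[0]-.525))
im=load("side6")["im"]; im2=load("wrist6")["im"]
A=cv2.resize(im[160:230,220:310],None,fx=4,fy=4,interpolation=cv2.INTER_CUBIC)
cv2.imwrite("pics/s6.png",A)
```

```text
9.65 [0.48380523 0.08482388 0.17604535] [ 0.61406794  0.12952559 -0.35518718] 158.95855126792742 158.98704231768295 0.044129400345993684
```

View pics/wrist6.png

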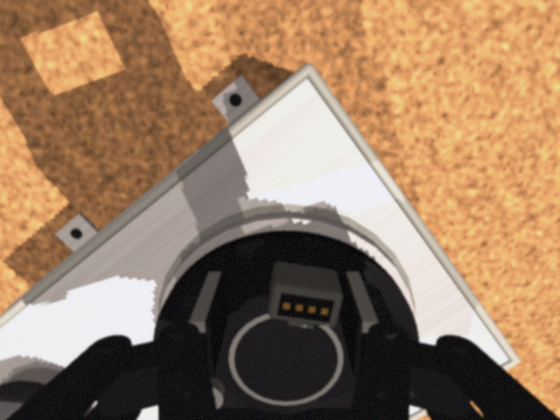

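View pics/s6.png

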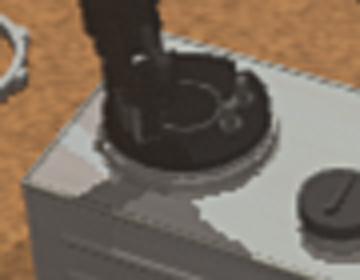

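Run:
```python
from h import *
im=load("wrist6")["im"][220:420,200:400]
cv2.imwrite("pics/w6z.png",cv2.convertScaleAbs(cv2.resize(im,None,fx=3,fy=3,interpolation=cv2.INTER_CUBIC),alpha=1.8,beta=20))
```

```text
(no output)
```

View pics/w6z.png

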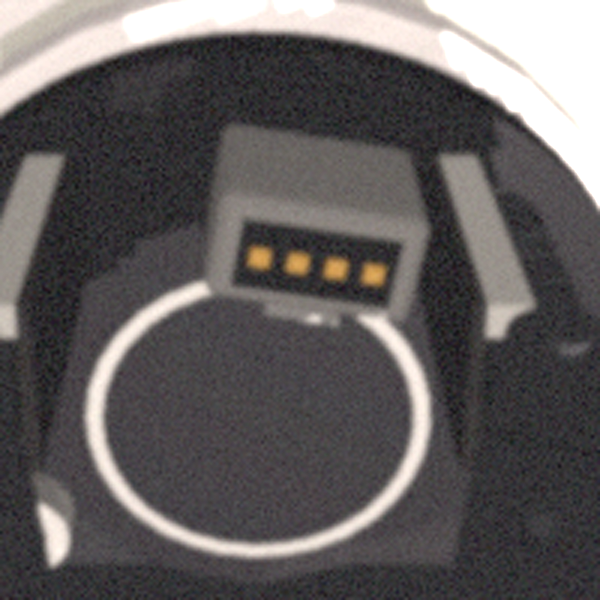

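Run:
```python
from h import *
b=load("wrist6"); z=lambda u:(200+u[0]/3,220+u[1]/3)
c=onz(b,z((258,418)),.158)
q=[onz(b,z(u),.18) for u in[(222,197),(429,226),(405,322),(207,288)]]
S=np.mean(q,0);print(c,S,np.hypot(*(S-c)[:2]),np.degrees(np.arctan2(*(S-c)[1::-1])))
for i,j in((1,0),(2,3)):
    d=q[j]-q[i];print(np.degrees(np.arctan2(d[1],d[0])),np.linalg.norm(d))
```

```text
[0.52410057 0.07065349 0.158     ] [0.48582166 0.09308113 0.18      ] 0.04436523750539811 149.63393812005745
-119.98024114598164 0.026866550018897744
-122.31375536807634 0.026689067514107993
```

Request:
{"method": "jog_arm", "body": {
  "dr": [
    [0,0,-0.054],
    [0,0,-0.054],
    [0,0,-0.054],
    [0,0,-0.054],
    [0,0,-0.054],
    [0,0,0],
    [0,0,0],
    [0,0,0.05],
    [0,0,0],
    [0,0,0]
  ],
  "slide": [
    [-0.0024,6e-05,0],
    [-0.0024,6e-05,0],
    [-0.0024,6e-05,0],
    [-0.0024,6e-05,0],
    [-0.0024,6e-05,0],
    [0,0,0],
    [0,0,0],
    [0.0022,6e-05,0],
    [0,0,0],
    [0,0,0]
  ],
  "gripper": [0.1,0.1,0.1,0.1,0.1,0.1,0.1,0.1,0.1,0.1]
}}

```text
time_s: 10.65
position: [0.4811, 0.0756, 0.1758]
tool_rot: [[0.145, 0.989, -0.0], [0.989, -0.145, -0.0], [-0.0, -0.0, -1.0]]
ft_force: [-0.4, -0.2, 0.0]
grip_width: 0.0474
```

Request:
{"method": "jog_arm", "body": {
  "dr": [
    [0,0,0],
    [0,0,0],
    [0,0,0],
    [0,0,0],
    [0,0,0],
    [0,0,0],
    [0,0,0],
    [0,0,0],
    [0,0,0],
    [0,0,0]
  ],
  "slide": [
    [0,0,-0.005],
    [0,0,-0.01],
    [0,0,-0.015],
    [0,0,-0.02],
    [0,0.014,-0.015],
    [0,0.014,-0.015],
    [0,0.014,-0.015],
    [0,0.014,-0.015],
    [0,0.014,-0.01],
    [0,0,0]
  ],
  "gripper": [0.1,0.1,0.1,0.1,0.1,0.1,0.1,0.1,0.1,0.1]
}}

```text
time_s: 11.65
position: [0.5517, 0.065, 0.2974]
tool_rot: [[0.146, 0.989, 0.003], [0.989, -0.146, -0.0], [0.0, 0.003, -1.0]]
ft_force: [0.2, 0.0, -0.2]
grip_width: 0.0469
```

Run:
```python
from h import *
d=snap("wrist","wrist7")
s=observe();p=s["position"];print(s["time_s"],p,s["ft_force"])
im=load("wrist7")["im"]
cv2.imwrite("pics/w7z.png",cv2.resize(im[0:300,130:530],None,fx=2,fy=2,interpolation=cv2.INTER_CUBIC))
```

```text
11.7 [0.55055775 0.06528683 0.29632805] [-0.47256034  0.02555292  0.47032039]
```

View pics/w7z.png

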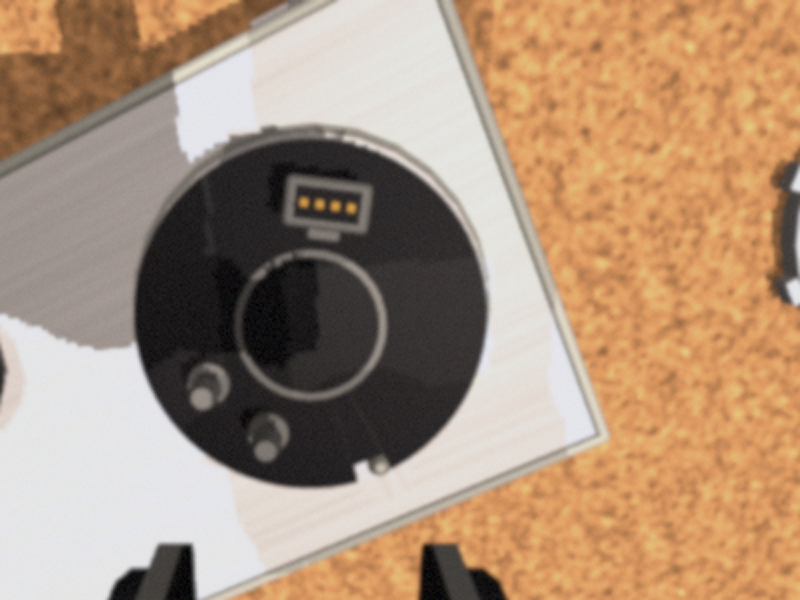

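Run:
```python
from h import *
im=load("wrist7")["im"]
cv2.imwrite("pics/w7y.png",cv2.resize(im[210:260,290:345],None,fx=12,fy=12,interpolation=cv2.INTER_CUBIC))
```

```text
(no output)
```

View pics/w7y.png

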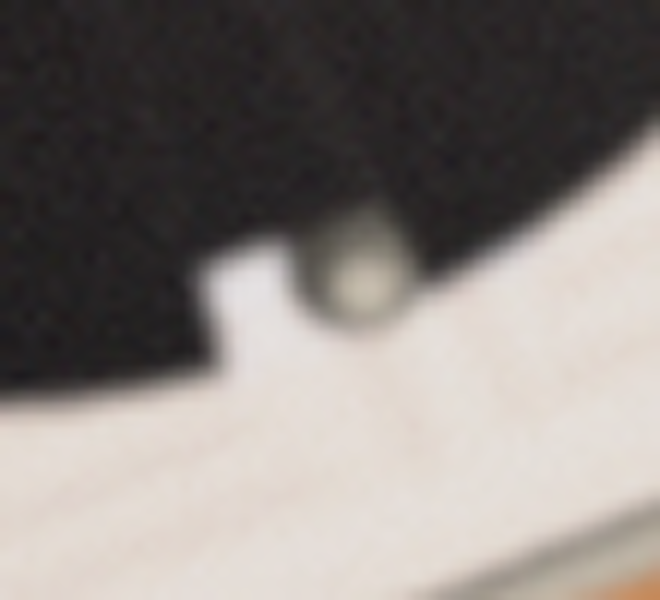

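Run:
```python
from h import *
b=load("wrist7"); y=lambda u,v:(290+u/12-.5,210+v/12-.5)
c=onz(b,(130+311/2,325/2),.158)[:2]
g=cv2.cvtColor(b["im"],cv2.COLOR_BGR2GRAY); m=(g<75).astype(np.uint8)
cs,_=cv2.findContours(m,cv2.RETR_EXTERNAL,cv2.CHAIN_APPROX_NONE)
p=max([k for k in cs if cv2.pointPolygonTest(k,(285.,150.),False)>=0],key=cv2.contourArea)[:,0]
p=p[(p[:,1]<205)]
P=np.array([onz(b,q,.158)[:2] for q in p])
from scipy.optimize import least_squares
r=least_squares(lambda x:np.hypot(P[:,0]-x[0],P[:,1]-x[1])-x[2],[c[0],c[1],.064],loss="soft_l1",f_scale=.0005)
print(c,r.x)
for C in(c,r.x[:2]):
  an=lambda X:(round(np.degrees(np.arctan2(X[1]-C[1],X[0]-C[0])),2),round(1e3*np.hypot(X[0]-C[0],X[1]-C[1]),1))
  print([an(onz(b,y(*k),.158)) for k in[(218,368),(425,288),(195,270)]],"pin",an(onz(b,y(362,280),.1495)))
  S=[onz(b,(130+u/2,v/2),.18) for u,v in[(288,174),(373,184),(367,235),(282,225)]];print("sock",an(np.mean(S,0)))
print(onz(b,(130+605/2,437/2),.13))
```

```text
[0.52379878 0.07059378] [0.52353795 0.06977178 0.0626042 ]
[(np.float64(7.46), np.float64(63.5)), (np.float64(20.43), np.float64(63.3)), (np.float64(7.77), np.float64(56.5))] pin (np.float64(16.69), np.float64(64.5))
sock (np.float64(164.96), np.float64(43.3))
[(np.float64(8.16), np.float64(63.8)), (np.float64(21.04), np.float64(63.8)), (np.float64(8.55), np.float64(56.8))] pin (np.float64(17.32), np.float64(65.0))
sock (np.float64(163.82), np.float64(43.3))
[0.59466769 0.18515521 0.13      ]
```

Request:
{"method": "jog_arm", "body": {
  "dr": [
    [0,0,0],
    [0,0,0],
    [0,0,0],
    [0,0,0],
    [0,0,0],
    [0,0,0],
    [0,0,0],
    [0,0,0],
    [0,0,0],
    [0,0,0]
  ],
  "slide": [
    [0,-0.014,0.01],
    [0,-0.014,0.015],
    [0,-0.014,0.015],
    [0,-0.014,0.015],
    [0,-0.014,0.015],
    [0,0,0.02],
    [0,0,0.015],
    [0,0,0.01],
    [0,0,0.005],
    [0,0,0]
  ],
  "gripper": [0.1,0.1,0.1,0.1,0.1,0.1,0.1,0.1,0.1,0.1]
}}

```text
time_s: 12.7
position: [0.4808, 0.0756, 0.1755]
tool_rot: [[0.145, 0.989, -0.001], [0.989, -0.145, 0.0], [-0.0, -0.001, -1.0]]
ft_force: [0.1, 0.0, -1.0]
grip_width: 0.0471
```

Run:
```python
from h import *
s=observe();p=s["position"];print(s["time_s"],p,s["ft_force"])
```

```text
12.7 [0.48078178 0.07558906 0.17554028] [ 0.14646214  0.0429636  -0.97079801]
```

Request:
{"method": "jog_arm", "body": {
  "dr": [
    [0,0,-0.047],
    [0,0,-0.03],
    [0,0,-0.017],
    [0,0,0],
    [0,0,0],
    [0,0,0.05],
    [0,0,0.05],
    [0,0,0],
    [0,0,0],
    [0,0,0]
  ],
  "slide": [
    [-0.0021,5e-05,0],
    [-0.0013,3e-05,0],
    [-0.0008,2e-05,0],
    [0,0,0],
    [0,0,0],
    [0.0022,5e-05,0],
    [0.0022,5e-05,0],
    [0,0,0],
    [0,0,-0.005],
    [0,0,-0.01]
  ],
  "gripper": [0.1,0.1,0.1,0.1,0.1,0.1,0.1,0.1,0.1,0.1]
}}

```text
time_s: 13.7
position: [0.4809, 0.0757, 0.191]
tool_rot: [[0.15, 0.989, -0.001], [0.989, -0.15, -0.0], [-0.0, -0.001, -1.0]]
ft_force: [0.1, -0.8, 0.7]
grip_width: 0.047
```

Request:
{"method": "jog_arm", "body": {
  "dr": [
    [0,0,0],
    [0,0,0],
    [0,0,0],
    [0,0,0],
    [0,0,0],
    [0,0,0],
    [0,0,0],
    [0,0,0],
    [0,0,0],
    [0,0,0]
  ],
  "slide": [
    [0,0,-0.015],
    [0,0,-0.02],
    [0,0.014,-0.015],
    [0,0.014,-0.015],
    [0,0.014,-0.015],
    [0,0.014,-0.015],
    [0,0.014,-0.01],
    [0,0,0],
    [0,0,0],
    [0,0,0]
  ],
  "gripper": [0.1,0.1,0.1,0.1,0.1,0.1,0.1,0.1,0.1,0.1]
}}

```text
time_s: 14.7
position: [0.5496, 0.0653, 0.2955]
tool_rot: [[0.151, 0.989, -0.001], [0.989, -0.151, 0.0], [-0.0, -0.001, -1.0]]
ft_force: [0.4, -0.4, -0.1]
grip_width: 0.0467
```

Run:
```python
from h import *
d=snap("wrist","wrist8")
s=observe();p=s["position"];print(s["time_s"],p,s["ft_force"],s["tool_rot"])
im=load("wrist8")["im"]
q=proj(d,[.5877,.089,.15]).astype(int);x0,y0=q[0]-27,q[1]-25;print(x0,y0,proj(d,[.5238,.0702,.158]))
A=cv2.resize(im[y0:y0+50,x0:x0+55],None,fx=12,fy=12,interpolation=cv2.INTER_CUBIC)
cv2.imwrite("pics/w8y.png",A)
cv2.imwrite("pics/w8z.png",cv2.resize(im[0:300,130:530],None,fx=2,fy=2,interpolation=cv2.INTER_CUBIC))
```

```text
14.75 [0.54962844 0.0653179  0.29553646] [ 0.44423505  0.42553836 -0.14801634] [[ 1.50924371e-01  9.88544777e-01 -1.02907862e-03]
 [ 9.88545309e-01 -1.50924372e-01  7.65434094e-05]
 [-7.96464581e-05 -1.02884311e-03 -9.99999468e-01]]
293 214 [284.85227951 166.79002835]
```

View pics/w8y.png

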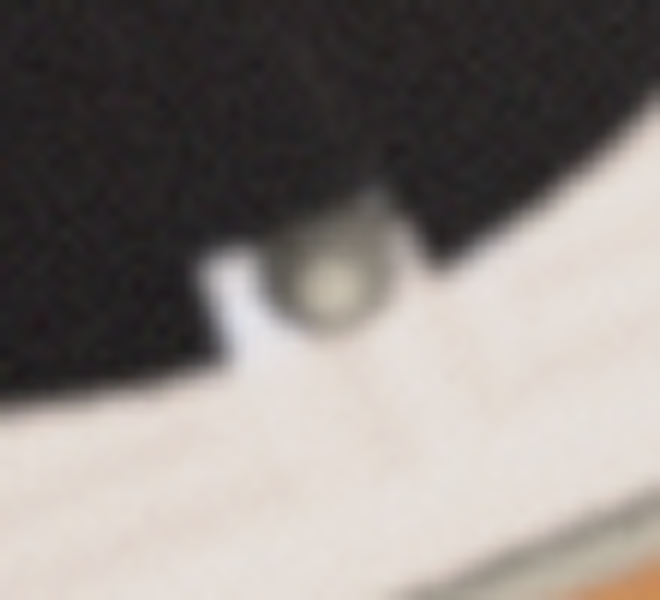

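View pics/w8z.png

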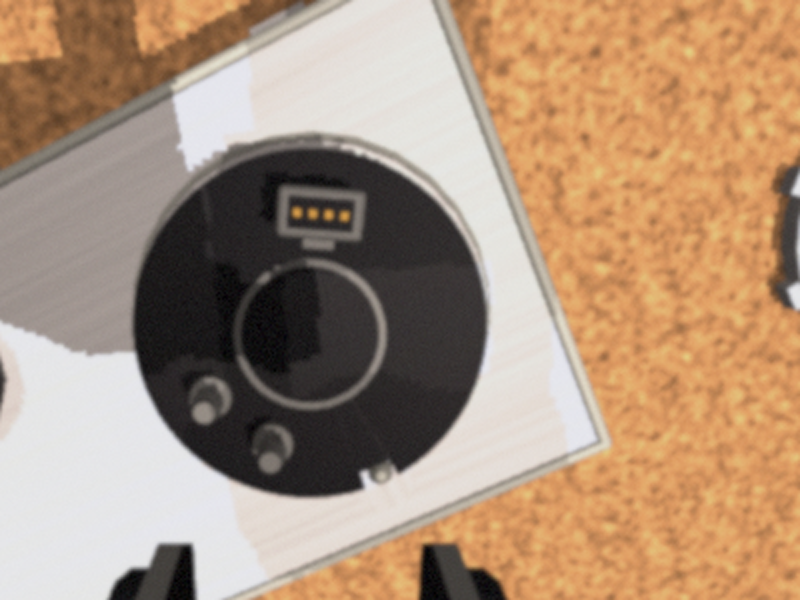

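Run:
```python
from h import *
b=load("wrist8"); y=lambda u,v:(293+u/12-.5,214+v/12-.5)
c=onz(b,(130+310/2,334/2),.158)[:2]
for C in(c,c+[-.0003,-.0008]):
  an=lambda X:(round(np.degrees(np.arctan2(X[1]-C[1],X[0]-C[0])),2),round(1e3*np.hypot(X[0]-C[0],X[1]-C[1]),1))
  a=[an(onz(b,y(*k),.158)) for k in[(230,365),(440,267)]]
  print(C,a,(a[0][0]+a[1][0])/2,"pin",an(onz(b,y(330,283),.1495)))
  S=[onz(b,(130+u/2,v/2),.18) for u,v in[(280,183),(366,192),(360,243),(276,235)]];print("sock",an(np.mean(S,0)))
```

```text
[0.52396829 0.07028234] [(np.float64(10.23), np.float64(63.8)), (np.float64(23.68), np.float64(63.4))] 16.955 pin (np.float64(16.87), np.float64(64.6))
sock (np.float64(167.13), np.float64(43.4))
[0.52366829 0.06948234] [(np.float64(10.88), np.float64(64.3)), (np.float64(24.23), np.float64(64.0))] 17.555 pin (np.float64(17.47), np.float64(65.1))
sock (np.float64(166.01), np.float64(43.3))
```

Request:
{"method": "jog_arm", "body": {
  "dr": [
    [0,0,0],
    [0,0,0],
    [0,0,0],
    [0,0,0],
    [0,0,0],
    [0,0,0],
    [0,0,0],
    [0,0,0],
    [0,0,0],
    [0,0,0]
  ],
  "slide": [
    [0.0002,-0.0052,0],
    [0.0002,-0.0052,0],
    [0.0002,-0.0052,0],
    [0.0002,-0.0052,0.015],
    [0,-0.0052,0.02],
    [0,0,0.02],
    [0,0,0.02],
    [0,0,0.02],
    [0,0,0.015],
    [0,0,0.005]
  ],
  "gripper": [-1,-1,-1,-1,-1,-1,-1,-1,-1,-1]
}}

```text
time_s: 15.75
position: [0.5239, 0.07, 0.1796]
tool_rot: [[0.151, 0.989, -0.002], [0.989, -0.151, 0.0], [-0.0, -0.002, -1.0]]
ft_force: [-0.4, -0.3, -0.4]
grip_width: -0.0002
```

Request:
{"method": "jog_arm", "body": {
  "dr": [
    [0,0,0],
    [0,0,0],
    [0,0,0],
    [0,0,0],
    [0,0,0],
    [0,0,0],
    [0,0,0],
    [0,0,0],
    [0,0,0],
    [0,0,0]
  ],
  "slide": [
    [0,0,0.002],
    [0,0,0.002],
    [0,0,0.002],
    [0,0,0.0015],
    [0,0,0.0015],
    [0,0,0.001],
    [0,0,0.001],
    [0,0,0.001],
    [0,0,0.001],
    [0,0,0]
  ],
  "gripper": [-1,-1,-1,-1,-1,-1,-1,-1,-1,-1]
}}

```text
time_s: 16.75
position: [0.5249, 0.0699, 0.1683]
tool_rot: [[0.151, 0.989, 0.001], [0.989, -0.151, -0.0], [-0.0, 0.001, -1.0]]
ft_force: [-1.3, -0.1, 5.3]
grip_width: 0.0
```

Run:
```python
from h import *
d=snap("wrist","wrist9")
s=observe();p=s["position"];print(s["time_s"],p,s["ft_force"],s["wrist_torque"],s["grip_width"])
```

```text
16.8 [0.52483649 0.06988609 0.16834643] [-2.75290466 -0.18390622  5.79833539] [-0.01629184  0.34362198  0.03321612] -3.7294606575090223e-06
```

View pics/wrist9.png

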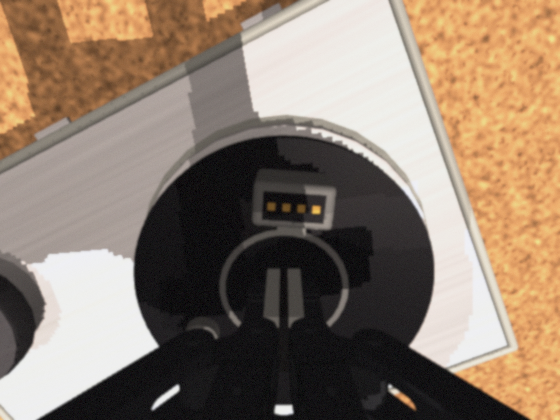

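Request:
{"method": "jog_arm", "body": {
  "dr": [
    [0,0,0],
    [0,0,0],
    [0,0,0],
    [0,0,0],
    [0,0,0],
    [0,0,0],
    [0,0,0],
    [0,0,0],
    [0,0,0],
    [0,0,0]
  ],
  "slide": [
    [0,0,0.0005],
    [0,0,0.0005],
    [0,0,0.0005],
    [0,0,0.0005],
    [0,0,0.0005],
    [0,0,0.0005],
    [0,0,0.0005],
    [0,0,0.0005],
    [0,0,0.0005],
    [0,0,0.0005]
  ],
  "gripper": [-1,-1,-1,-1,-1,-1,-1,-1,-1,-1]
}}

```text
time_s: 17.8
position: [0.5249, 0.0699, 0.1636]
tool_rot: [[0.151, 0.989, 0.001], [0.989, -0.151, -0.0], [-0.0, 0.001, -1.0]]
ft_force: [-2.8, -0.1, 7.2]
grip_width: -0.0001
```

Going down at about 7 N; continuing.

Request:
{"method": "jog_arm", "body": {
  "dr": [
    [0,0,0],
    [0,0,0],
    [0,0,0],
    [0,0,0],
    [0,0,0],
    [0,0,0],
    [0,0,0],
    [0,0,0],
    [0,0,0],
    [0,0,0]
  ],
  "slide": [
    [0,0,0.0005],
    [0,0,0.0005],
    [0,0,0.0005],
    [0,0,0.0005],
    [0,0,0.0005],
    [0,0,0.0003],
    [0,0,0.0003],
    [0,0,0.0003],
    [0,0,0],
    [0,0,0]
  ],
  "gripper": [-1,-1,-1,-1,-1,-1,-1,-1,-1,-1]
}}

```text
time_s: 18.8
position: [0.5249, 0.0699, 0.161]
tool_rot: [[0.151, 0.989, 0.002], [0.989, -0.151, -0.0], [-0.0, 0.002, -1.0]]
ft_force: [-5.2, 0.8, 14.1]
grip_width: -0.0001
```

Request:
{"method": "jog_arm", "body": {
  "dr": [
    [0,0,0],
    [0,0,0],
    [0,0,0],
    [0,0,0],
    [0,0,0],
    [0,0,0],
    [0,0,0],
    [0,0,0],
    [0,0,0],
    [0,0,0]
  ],
  "slide": [
    [0,0,0.0003],
    [0,0,0.0003],
    [0,0,0.0002],
    [0,0,0.0002],
    [0,0,0],
    [0,0,0],
    [0,0,0],
    [0,0,0],
    [0,0,0],
    [0,0,0]
  ],
  "gripper": [-1,-1,-1,-1,-1,-1,-1,-1,-1,-1]
}}

```text
time_s: 19.8
position: [0.5249, 0.0699, 0.161]
tool_rot: [[0.151, 0.989, 0.003], [0.989, -0.151, -0.001], [-0.0, 0.003, -1.0]]
ft_force: [-7.3, -0.7, 22.9]
grip_width: 0.0001
```

Request:
{"method": "jog_arm", "body": {
  "dr": [
    [0,0,0],
    [0,0,0],
    [0,0,0],
    [0,0,0],
    [0,0,0],
    [0,0,0],
    [0,0,0],
    [0,0,0],
    [0,0,0],
    [0,0,0]
  ],
  "slide": [
    [0,0,-0.003],
    [0,0,-0.007],
    [0,0,-0.015],
    [0,0,-0.02],
    [0,0.006,-0.02],
    [0,0.006,-0.02],
    [0,0.006,-0.02],
    [0,0.006,-0.015],
    [0,0.003,-0.015],
    [0,0,0]
  ],
  "gripper": [-1,-1,-1,-1,-1,-1,-1,-1,-1,-1]
}}

```text
time_s: 20.8
position: [0.5523, 0.0657, 0.295]
tool_rot: [[0.151, 0.988, 0.003], [0.988, -0.151, -0.0], [0.0, 0.003, -1.0]]
ft_force: [0.4, -0.5, 0.1]
grip_width: -0.0001
```

Run:
```python
from h import *
d=snap("wrist","wrist10");snap("side","side10")
s=observe();p=s["position"];print(s["time_s"],p,s["ft_force"])
b=load("wrist10");im=b["im"]
q=proj(d,[.5877,.089,.15]).astype(int);x0,y0=q[0]-27,q[1]-25;print(x0,y0)
A=cv2.resize(im[y0:y0+50,x0:x0+55],(400,364),interpolation=cv2.INTER_CUBIC)
B=cv2.resize(load("side10")["im"][160:230,225:302],(400,364),interpolation=cv2.INTER_CUBIC)
cv2.imwrite("pics/w10y.png",np.hstack([A,B]))
cv2.imwrite("pics/w10z.png",cv2.resize(im[0:300,130:530],None,fx=2,fy=2,interpolation=cv2.INTER_CUBIC))
```

```text
20.9 [0.55130321 0.06582553 0.29285487] [-0.01985742  0.00884724 -1.39150226]
292 210
```

View pics/w10y.png

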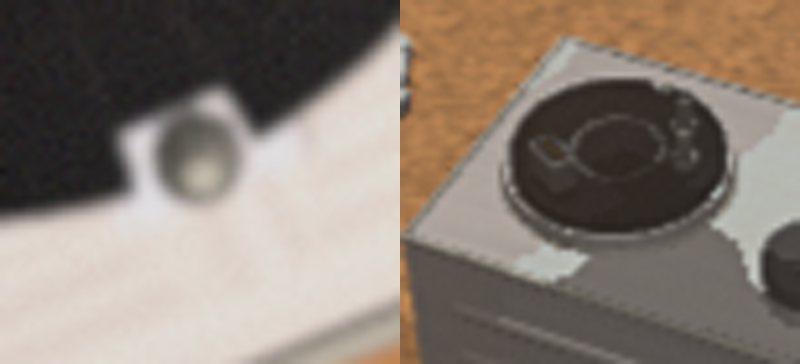

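View pics/w10z.png

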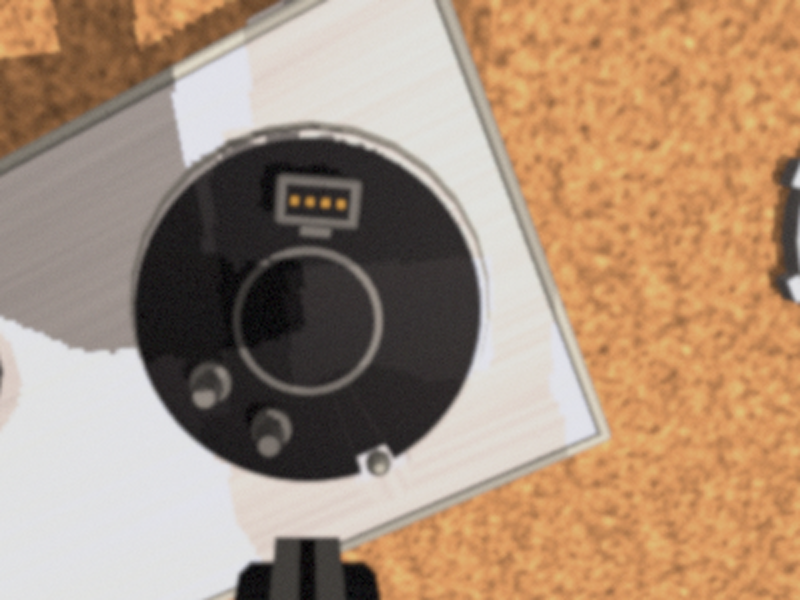

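Run:
```python
from h import *
from scipy.optimize import least_squares
for f,z0 in(("wrist8",.158),("wrist10",.150)):
    b=load(f)
    g=cv2.cvtColor(b["im"],cv2.COLOR_BGR2GRAY); m=(g<75).astype(np.uint8)
    cs,_=cv2.findContours(m,cv2.RETR_EXTERNAL,cv2.CHAIN_APPROX_NONE)
    p=max([k for k in cs if cv2.pointPolygonTest(k,(285.,150.),False)>=0],key=cv2.contourArea)[:,0]
    p=p[p[:,1]<210]
    for z in(.158,.15):
        P=np.array([onz(b,q,z)[:2] for q in p])
        r=least_squares(lambda x:np.hypot(P[:,0]-x[0],P[:,1]-x[1])-x[2],[.524,.07,.064],loss="soft_l1",f_scale=.0005)
        print(f,z,r.x,np.sqrt(np.mean(r.fun**2)))
```

```text
wrist8 0.158 [0.52383816 0.06962114 0.06264374] 0.0002551296753936806
wrist8 0.15 [0.52553654 0.06937846 0.06450639] 0.0002627181113409463
wrist10 0.158 [0.52224288 0.06986678 0.06085049] 0.00025339286963809067
wrist10 0.15 [0.52383488 0.06961693 0.06266518] 0.00026095099214242163
```

Run:
```python
from rig import env
print(env.close_job())
```

```text
the job is handed in; nothing more can be done
None
```

The pump module is turned so its notch sits over the locating pin, and the flange is pressed fully home on the collar. The job is handed in at about 21 s of the 58 s allowed.

- **Turning:** I placed the half-open fingers either side of the plug socket and pushed it about 128° anticlockwise. A check then showed it about 2.5° short, so I pushed it that bit further. The next measurement put the notch within about 0.1° of the pin.
- **Pressing:** I pressed with shut fingertips at the middle of the flange. It went down about 8 mm at roughly 6–7 N, then stopped firmly at the collar (force rose to 23 N with no further movement).
- **Last checks:** After lifting clear, the pin was centred in the notch. The flange outline in the wrist picture also matched a level drop of 8 mm.
- **Disagreements:** The cameras differed by 2–4 mm on the opening's position. I used the wrist camera's value, and the fingers met the flange at the expected height. The measured flange radius came out about 1.4 mm small, the same before and after pressing.
- **Other items:** The arm stayed well clear of the lock ring, carton, jar and spanner, but I took no final picture to confirm they had not moved.

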